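Fit the retaining ring on the came-bending jig's roller axle

ROBOT

A 7-joint arm with a two-finger parallel gripper is mounted at the origin on the work surface. World frame = base frame: x ahead of the robot, y to its left, z up, the work surface at z = 0. Lengths are in m, angles in rad, forces in N, time in s.
With the tool pointing down it reaches from about 0.425 to 0.925 m from the base axis. Payload 6.8 kg.
Tool frame: the origin (TCP) lies on the centre line of the jaws, within the pads' length; the fingertips stand 14 mm ahead of it and the grasp point (between the pads) lies 5 mm behind it (bot.finger_overhang is the distance from the TCP to the fingertips, in m); z points along the fingers, y is the line along which they close (so a half turn about z gives the same grasp; the last joint's range is limited). The gripper opens to 85 mm and grips with 20 to 120 N. Pads are 22 mm wide; open, the fingers measure 114 mm over their backs; the gripper's body (76 mm by 85 mm) begins 54 mm behind the grasp point. The pads swing forward as they close: fully open they stand 13 mm farther back than shut.
Start: joints at [-1.276, 0.477, 0.022, 1.555, -0.011, 1.109, -0.083], TCP at [0.265, 0.621, 0.245] pointing down, gripper open.
Joint ranges: [-2.96, 2.96], [-0.34, 2.1], [-1.41, 1.46], [0.24, 2.44], [-1.37, 4.51], [0.17, 1.92], [-2.96, 2.96]. Speed limits (rad/s): [2.39, 2.39, 3.14, 3.14, 3.14, 3.14, 3.14].

INTERFACE

Orientations are given as a unit quaternion [w, x, y, z].
In Python, from station import bot gives the robot as it stands.
- The arm moves only by the shell command python3 -m inch 'ROWS' [OPENING] [FORCE]. ROWS is JSON, a list of rows, each a list of 4 numbers: the shift along the tool's x, y, z in m, then the turn about the tool's z in degrees. A call has 1 to 12 rows; each row shifts and turns the commanded pose from where the row before left it, along the tool's axes as they then stand; what a row does not reach is not made up. A row lasts 1/10 s, in which the tool goes at most 50 mm and 8.59 degrees, less where a joint would pass 70% of its speed; a pose out of reach is approached as far as the arm can. A call is refused whole if a number of a shift passes 0.05 or a number of a turn 8.59, either way. A call with a gripper value outside its range is refused whole. OPENING is the finger opening in m, from 0 to 0.0854, set as the call begins (- or left out, the last holds). The fingers move at their own pace and stop on an object; FORCE is the grip in N (left out, the last holds). Time passes only in rows, so rows that do not move let the fingers close. It gives the time, the measured TCP pose, the force, the opening and the grip force at its end, in the units of the state.
- bot.get_obs(): the state, without advancing time (a new reading comes with each control period).
- bot.read_camera(name): name is "scene" or "top" or "wrist"; returns a dict with "color" (384x512x3 uint8, red, green, blue), "mtx" (3x3 intrinsics, pixels), "world_from_camera" (4x4, takes a point from camera to world coordinates); the wrist camera has in their place "hand_eye" (4x4, takes a point from camera to tool coordinates, whose origin is the TCP and whose axes are the flange's). Camera axes: x right, y up, looking along -z (the intrinsics and any distortion apply to the point x, -y, -z); pixel columns grow to the right and rows downward; lengths in m; the calibration is good to about 2 mm. A picture is of the moment at which its call begins: read the wrist's pose just before it. There is no depth.
- bot.hand_in(): hands the job in; it is judged then, once.
The state is a dict: "t": time; "q": joint angles; "joint_vel": joint speeds; "joint_torque": joint torques, N m; "eef_pos": TCP position; "tool_rot": TCP orientation; "contact_force": force on the tool from outside, world axes, zero at the start; "torque": the same for the moment, N m; "gripper_width": opening from 0.0 (shut) to 1.0 (fully open); "grasp_force": force on a finger pad.
Only numpy, scipy, OpenCV 4.12 (cv2) and the standard library are available. Lean on these libraries where they do the work, as an engineer would, in place of code of your own. Each camera call takes 0.05 s, during which the arm holds its last target. There are 200 camera calls.

TASK

First slide the jig's carriage by its knob fully home against the steel end stop. Then squeeze the ring pliers' handles fully together so the snap ring on their tips is spread to the stop, lower it from above over the end of the roller's axle until the ring is level with the axle's groove, and finish there with the program still gripping the pliers, the ring held spread and level around the axle without leaning hard on it, and the carriage still home. Do not disturb the pot, the paper roll, the nail box or the hammer.

Things in the scene. Friction and masses are not known exactly. Their poses are not given: they have to be found in the camera images.
- jig: Came-bending jig, fixed to the bench: a wooden bed 120 x 290 mm, 18 mm thick, with two steel rails. Origin on the bench under the bed, z up. The carriage slides along the jig's +y axis towards a dark steel stop bar (100 x 14 mm, top 36 mm above the bench) across the +y end. The bed reaches from y = -170 to +120 mm.
- carriage (a joint): Travel of the aluminium carriage along the jig's +y, m: 0.13 is hard against the stop (home: within 4 mm of it). It rubs (4 N) and stays where left. Its plate is 86 mm wide, 120 long, top 36 mm above the bench. On it stand the knob and, 70 mm further towards +y, a grooved aluminium roller (52 mm diameter, top 54 mm above the bench) with the steel axle stub standing up through its middle.
- carriage_handle (a point): Centre of the top of the carriage's black knob: an upright round post 18 mm in diameter and 30 mm high, its top 66 mm above the bench.
- axle_groove (a point): On the axis of the upright axle stub, at the middle of its groove, 63 mm above the bench. The axle is 28 mm in diameter; the groove is 10 mm wide and 25 mm in diameter; the roller's top face lies 9 mm below this point.
- axle_top (a point): Centre of the axle stub's upper end, 14 mm above the middle of the groove. The last 5 mm taper from 28 to 19 mm in diameter.
- rest: Wooden pliers rest fixed to the bench: a base 134 x 90 mm, 10 mm thick, with a front block (x = -27 to +19 mm, 50 mm wide) and a rear bar (x = -115 to -101 mm, 90 mm wide), both 45 mm high. The pliers lie on both, their hinge within 6 mm of above its origin (which is on the bench), tips towards its +x; the handles span the free gap between block and bar.
- pliers: Bent-tip ring pliers, 0.22 kg, lying flat. Origin: hinge axis, at the underside of the handles. Relaxed, +x is the middle line towards the tips, z up (the frame belongs to the left half, at +y, and turns with it by half of joint jaw). Black handles, 14 mm high, run back to x = -120 mm, flat-sided, splayed 10 degrees each; 56 mm over their outer faces at x = -65. The ring stays on the tips.
- jaw (a joint): Pliers' hinge, rad: 0 relaxed, 0.35 squeezed to the stop, ring fully spread; over 0.28 counts as spread. At the stop the handles' outer faces are parallel to the middle line and 34 mm apart, so firm pads align with it; a spring pushes back (11 N at x = -65 mm). The ring's opening is then 35 mm across, centred on the middle line 59.5 mm ahead of the hinge, 22 mm below the handles' underside.
- ring_back (a point): Middle of the snap ring's bow at its back, farthest from the handles, at half its thickness, 22 mm below the handles' underside: at x = 90 mm of the relaxed pliers, 80 mm ahead of the hinge when spread to the stop. The dark steel ring is 25 mm in inner diameter relaxed, 4.5 mm wide in plan and 3.5 mm thick.
- ear_left (a point): Ring's left ear (disc of 10 mm diameter on the left tip), at half the ring's thickness: x = 60, y = 12.5 mm of the relaxed pliers; 57 mm ahead of the hinge and 23 mm to the left of the middle line when spread to the stop.
- ear_right (a point): The right ear, mirror image of the left one. When pads that do not slip squeeze the handles at x = -65 mm to the stop, the turning handles carry the hinge about 4 mm forward, to 69 mm ahead of the pads' middle.
- pot: Bystander: white pot 84 mm across, 75 mm high, with wooden sticks to 105 mm. Origin under its middle.
- roll: Bystander: upright roll of white paper 90 mm across, 85 mm high. Origin under its middle.
- nail_box: Bystander: open grey box 75 x 100 mm, 28 mm high, with nails. Origin under its middle.
- hammer: Bystander: hammer with a wooden handle lying on the bench. Origin under its middle.
There are look-alikes about, which are no part of the job. What is shaped like the pliers but purple or red is not meant.

How it is judged:
On the way, in this order (a step that is already met when the one before it is completed fails the run):
1. the carriage is home against the end stop (value of joint carriage above 0.126 m), for 0.2 s.
2. the ring is held spread above the end of the axle, around its line, with the carriage home (value of joint carriage above 0.126 m and value of joint jaw above 0.28 rad and contact force between the fingers and pliers above 4 N and horizontal distance between ring_back and axle_groove below 0.0265 m and horizontal distance between each of ear_left, ear_right and axle_groove below 0.0275 m and z of ring_back in the frame of axle_top above 0.003 m), for 0.1 s.
At the end, for the whole second after the job is handed in: Carriage within 4 mm of its stop; pliers gripped (over 4 N), still, hinge above 0.28 rad; ring round the axle (back within 26.5 mm, ears within 27.5 mm of its axis), within 5 mm of the groove's middle height, tilted under 0.12 rad, pressing on the jig with under 8 N (value of joint carriage above 0.126 m and value of joint jaw above 0.28 rad and contact force between the fingers and pliers above 4 N and horizontal distance between ring_back and axle_groove below 0.0265 m and horizontal distance between each of ear_left, ear_right and axle_groove below 0.0275 m and z of ring_back in the frame of axle_groove between -0.005 and 0.005 m and angle between ring_back's own z axis and vertical below 0.12 rad and linear speed of pliers below 0.02 m/s and contact force between pliers and jig below 8 N); the arm keeps its last pose, push and grip.
It fails at once if a bystander (pot, roll, nail box or hammer) was moved more than 30 mm (distance of any of pot, roll, nail_box, hammer from where it was at the start of the episode above 0.03 m).
It also fails if it takes over 50 s, if anything falls off the work surface, if the arm or the gripper's body presses on something with over 40 N, if the wrist force passes 120 N, or if a joint passes its speed limit or range.

## Working session

There is one attempt and no reset: what is moved stays moved. The work goes in short steps, Python scripts to look and compute and a shell command to move; the robot and the scene stay as the last step left them, time stands still between calls to the robot, and variables do not carry over. Pictures are saved under pics/ and viewed, at most 10 in all, crops included, and the job is handed in when it is done.

```bash
ls; mkdir -p pics; python3 - <<'E'
from station import bot
import cv2,numpy as np
o=bot.get_obs();print({k:np.round(v,3).tolist() for k,v in o.items()})
for n in("top","scene"):
    c=bot.read_camera(n);cv2.imwrite(f"pics/{n}0.png",cv2.resize(c["color"][...,::-1],(800,600),interpolation=cv2.INTER_CUBIC));print(n,c.keys(),np.round(c["mtx"],1).tolist(),np.round(c["world_from_camera"],3).tolist())
E
```

```text
pics
{'t': 0.0, 'q': [-1.276, 0.478, 0.022, 1.556, -0.012, 1.109, -0.083], 'joint_vel': [-0.001, -0.002, 0.0, -0.001, 0.0, 0.0, 0.0], 'joint_torque': [0.002, -59.645, 1.609, -28.118, 0.012, 0.009, -0.0], 'eef_pos': [0.264, 0.62, 0.244], 'tool_rot': [-0.0, 0.2, 0.98, -0.001], 'contact_force': [0.076, -0.419, 0.135], 'torque': [0.037, 0.043, -0.023], 'grasp_force': 0.0, 'gripper_width': 1.0}
top dict_keys(['color', 'mtx', 'world_from_camera']) [[390.9, 0.0, 257.2], [0.0, 390.9, 188.1], [0.0, 0.0, 1.0]] [[-0.004, 0.996, -0.089, 0.397], [-1.0, -0.003, 0.005, -0.037], [0.004, 0.089, 0.996, 1.229], [0.0, 0.0, 0.0, 1.0]]
scene dict_keys(['color', 'mtx', 'world_from_camera']) [[488.2, 0.0, 260.2], [0.0, 488.2, 185.5], [0.0, 0.0, 1.0]] [[-0.785, -0.468, 0.406, 1.054], [0.62, -0.603, 0.502, 0.649], [0.01, 0.646, 0.763, 1.13], [0.0, 0.0, 0.0, 1.0]]
```

View pics/top0.png

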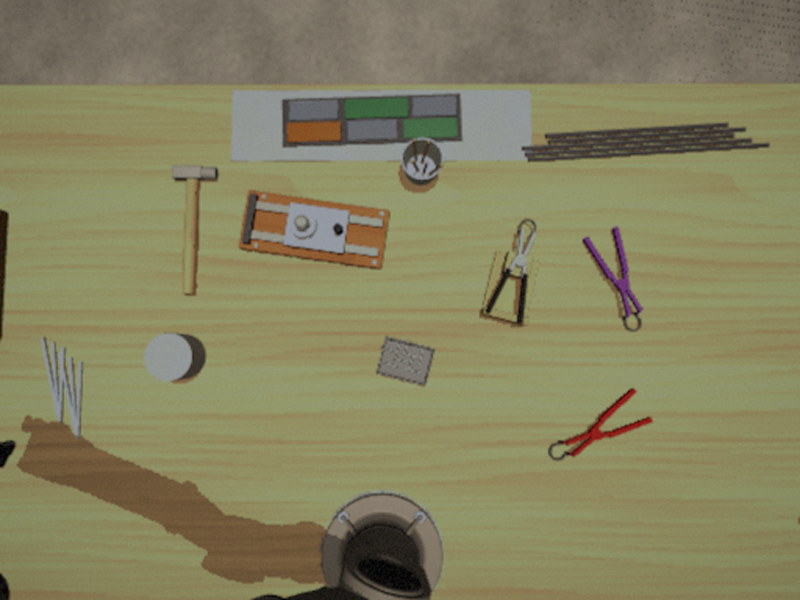

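View pics/scene0.png

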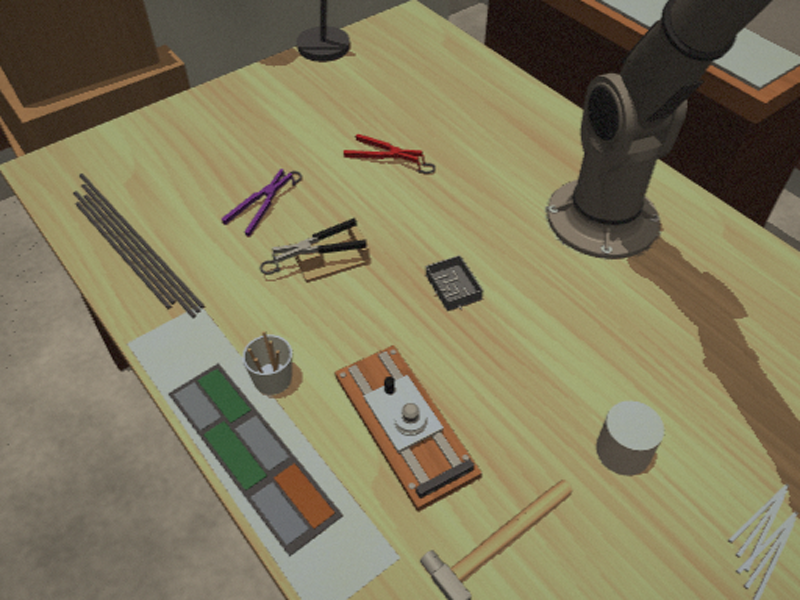

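Pliers candidates in the top view: black handles on the wooden rest (512,275), purple (620,280) and red (600,425). The black ones fit, since they are on the rest with a metal head. The jig is at (315,230) with its stop at the left (250,218). Next I'll take enlarged crops.

```bash
cat > h.py <<'E'
import numpy as np,cv2
from station import bot
def ray(c,u,v,z,T=None):
    "pixel (native 512x384) -> world point at height z"
    K=c["mtx"];T=c["world_from_camera"] if T is None else T
    d=T[:3,:3]@np.array([(u-K[0,2])/K[0,0],-(v-K[1,2])/K[1,1],-1]);o=T[:3,3]
    return o+d*(z-o[2])/d[2]
def proj(c,p,T=None):
    K=c["mtx"];T=c["world_from_camera"] if T is None else T
    q=T[:3,:3].T@(np.asarray(p)-T[:3,3]);return np.array([K[0,2]-K[0,0]*q[0]/q[2],K[1,2]+K[1,1]*q[1]/q[2]])
def wristT(c,o):
    from scipy.spatial.transform import Rotation as R
    T=np.eye(4);w=o["tool_rot"];T[:3,:3]=R.from_quat([w[1],w[2],w[3],w[0]]).as_matrix();T[:3,3]=o["eef_pos"];return T@c["hand_eye"]
E
python3 - <<'E'
from h import *
c=bot.read_camera("top");im=c["color"][...,::-1]
a=im[115:180,150:255];b=im[130:215,295:355]
A=cv2.resize(a,None,fx=5,fy=5,interpolation=3);B=cv2.resize(b,None,fx=4,fy=4,interpolation=3)
M=np.zeros((max(A.shape[0],B.shape[0]),A.shape[1]+B.shape[1]+5,3),np.uint8);M[:A.shape[0],:A.shape[1]]=A;M[:B.shape[0],A.shape[1]+5:]=B
print(M.shape);cv2.imwrite("pics/crop1.png",M)
E
```

```text
(340, 770, 3)
```

View pics/crop1.png

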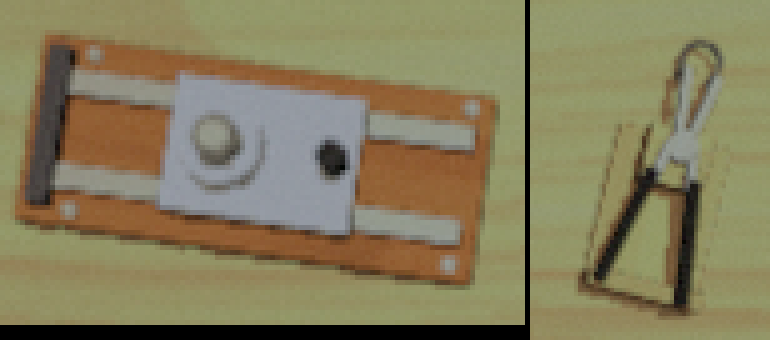

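Left crop: jig with stop bar at left, axle at (215,138) and knob at (333,155). Right crop: black-handled pliers on the rest, ring back at (702,42), hinge about (683,150), handle ends at (598,278) and (681,305).

```bash
python3 - <<'E'
from h import *
c=bot.read_camera("top");np.set_printoptions(precision=4,suppress=True)
J=lambda x,y,z:ray(c,150+(x+.5)/5-.5,115+(y+.5)/5-.5,z)
P=lambda x,y,z:ray(c,295+(x-530+.5)/4-.5,130+(y+.5)/4-.5,z)
cs=[J(*p,.018) for p in((47,36),(497,97),(470,285),(15,220))]
print("bed",np.array(cs),[np.linalg.norm(cs[i]-cs[i-1]) for i in range(4)])
d=(cs[0]+cs[3]-cs[1]-cs[2])[:2];y=d/np.linalg.norm(d);print("yaxis",y,np.degrees(np.arctan2(y[1],y[0])))
cen=sum(cs)[:2]/4;orig=cen+y*.025;x=np.array([y[1],-y[0]]);print("origin",orig)
k=J(333,155,.06);a=J(215,138,.077);print("knob",k,"axle",a,np.linalg.norm((k-a)[:2]))
for n,q in(("knob",k),("axle",a)):print(n,"in jig",(q[:2]-orig)@x,(q[:2]-orig)@y)
hl=P(598,278,.052);hr=P(681,305,.052);rb=P(702,42,.023);hg=P(683,150,.059);m=(hl+hr)/2
print("hl,hr,rb,hinge",hl,hr,rb,hg,"span",np.linalg.norm(hl-hr),"len",np.linalg.norm((rb-m)[:2]),np.linalg.norm((hg-m)[:2]),"dir",np.degrees(np.arctan2(*(rb-m)[[1,0]])))
E
```

```text
bed [[ 0.716   0.266   0.018 ]
 [ 0.6761 -0.0177  0.018 ]
 [ 0.5569 -0.0007  0.018 ]
 [ 0.5987  0.2838  0.018 ]] [np.float64(0.11859506870047583), np.float64(0.2865213074850211), np.float64(0.12044134467258505), np.float64(0.2875367508315464)]
yaxis [0.1423 0.9898] 81.81908324991167
origin [0.6405 0.1576]
knob [0.631 0.081 0.06 ] axle [0.6381 0.1498 0.077 ] 0.06916401641315673
knob in jig 0.0014939717198264556 -0.07715671091146067
axle in jig -0.0012778393415181484 -0.008048258245816215
hl,hr,rb,hinge [ 0.4681 -0.2068  0.052 ] [ 0.4475 -0.269   0.052 ] [ 0.6547 -0.2954  0.023 ] [ 0.5643 -0.2716  0.059 ] span 0.06552954804797043 len 0.20513409558077036 0.11165163035619421 dir -16.293330054927228
```

```bash
cat > go.py <<'E'
from h import *
import sys
from scipy.spatial.transform import Rotation as R
# usage: go.py x y z yawdeg_of_tool_y : remaining shift in current tool axes, and turn
o=bot.get_obs();w=o["tool_rot"];M=R.from_quat([w[1],w[2],w[3],w[0]]).as_matrix()
x,y,z,a=map(float,sys.argv[1:5])
d=M.T@(np.array([x,y,z])-o["eef_pos"]);cur=np.degrees(np.arctan2(M[1,1],M[0,1]))
t=(cur-a+90)%180-90
print("t",round(o["t"],2),"tcp",np.round(o["eef_pos"],4),"yaw",round(cur,1),"tilt",round(float(np.degrees(np.arccos(-M[2,2]))),2),"shift mm",np.round(d*1000,1),"turn",round(t,1),"q7",round(o["q"][6],2),"F",np.round(o["contact_force"],1))
E
python3 go.py 0.631 0.081 0.16 81.8
```

```text
t 0.2 tcp [0.2645 0.6207 0.2447] yaw 66.9 tilt 0.06 shift mm [-548.8 -352.6   85.1] turn -14.9 q7 -0.08 F [-0.3  0.9 -0.6]
```

```bash
python3 -m inch '[[-0.02,-0.013,0.003,0],[-0.037,-0.0237,0.006,0],[-0.037,-0.0237,0.006,0],[-0.037,-0.0237,0.006,0],[-0.037,-0.0237,0.006,0],[-0.037,-0.0237,0.006,0],[-0.037,-0.0237,0.006,0],[-0.037,-0.0237,0.006,0],[-0.037,-0.0237,0.006,0],[-0.037,-0.0237,0.006,0],[-0.037,-0.0237,0.006,0],[-0.037,-0.0237,0.006,0]]' 0.045 40
python3 -m inch '[[-0.037,-0.0237,0.006,0],[-0.037,-0.0237,0.006,0],[-0.037,-0.0237,0.006,0],[-0.01,-0.006,0.0,0],[0,0,0,-7.5],[0,0,0,-7.4],[0,0,0,0]]'
python3 go.py 0.631 0.081 0.16 81.8
```

```text
t: 1.4
eef_pos: [0.5509, 0.2003, 0.1761]
tool_rot: [0.0, 0.2, 0.98, 0.0]
contact_force: [0.3, 0.4, 0.3]
gripper_width: 0.528
grasp_force: 0.0
t: 2.1
eef_pos: [0.631, 0.0839, 0.1581]
tool_rot: [-0.0, 0.071, 0.998, 0.0]
contact_force: [-0.3, -0.1, -0.2]
gripper_width: 0.528
grasp_force: 0.0
t 2.1 tcp [0.631  0.0839 0.1581] yaw 81.9 tilt 0.05 shift mm [-0.5 -2.9 -1.9] turn 0.1 q7 1.26 F [-0.3 -0.1 -0.2]
```

```bash
python3 -m inch '[[0,-0.003,0.03,0],[0,0,0.04,0],[0,0,0.03,0],[0,0,0,0],[0,0,0,0]]'
python3 -m inch '[[0,0,0,0],[0,0,0,0],[0,0,0,0],[0,0,0,0],[0,0,0,0]]' 0 40
```

```text
t: 2.6
eef_pos: [0.6308, 0.0809, 0.0586]
tool_rot: [-0.0, 0.072, 0.997, -0.0]
contact_force: [0.2, -1.0, 0.5]
gripper_width: 0.526
grasp_force: 0.0
t: 3.1
eef_pos: [0.6324, 0.0814, 0.0607]
tool_rot: [0.002, 0.071, 0.997, 0.001]
contact_force: [-1.0, 1.4, 6.2]
gripper_width: 0.191
grasp_force: 39.0
```

```bash
python3 -m inch '[[0,0.01,0,0],[0,0.01,0,0],[0,0.01,0,0],[0,0.01,0,0],[0,0.01,0,0],[0,0.005,0,0],[0,0,0,0]]'
python3 go.py 0.6324 0.0814 0.0607 81.8
```

```text
t: 3.8
eef_pos: [0.6404, 0.1351, 0.0607]
tool_rot: [0.002, 0.071, 0.997, 0.0]
contact_force: [0.0, 0.0, 6.1]
gripper_width: 0.19
grasp_force: 39.2
t 3.8 tcp [0.6404 0.1351 0.0607] yaw 81.8 tilt 0.23 shift mm [  0.3 -54.3  -0.1] turn 0.0 q7 1.2 F [0.  0.  6.1]
```

```bash
python3 -m inch '[[0,0.005,0,0],[0,0.005,0,0],[0,0.003,0,0],[0,0,0,0]]'
python3 -m inch '[[0,0.003,0,0],[0,0.003,0,0],[0,0,0,0]]'
```

```text
t: 4.2
eef_pos: [0.6422, 0.147, 0.0607]
tool_rot: [0.002, 0.072, 0.997, -0.0]
contact_force: [-0.4, -2.2, 7.4]
gripper_width: 0.191
grasp_force: 39.3
t: 4.5
eef_pos: [0.6426, 0.1501, 0.0607]
tool_rot: [0.001, 0.073, 0.997, -0.002]
contact_force: [-1.8, -7.9, 9.5]
gripper_width: 0.194
grasp_force: 39.7
```

```bash
python3 -m inch '[[0,0.003,0,0],[0,0.003,0,0],[0,0,0,0]]'
python3 -m inch '[[0,0.003,0,0],[0,0,0,0],[0,0,0,0],[0,0,0,0]]'
```

```text
t: 4.8
eef_pos: [0.6427, 0.1503, 0.0606]
tool_rot: [-0.0, 0.075, 0.997, -0.005]
contact_force: [-5.4, -18.2, 14.6]
gripper_width: 0.191
grasp_force: 40.5
t: 5.2
eef_pos: [0.6427, 0.1504, 0.0606]
tool_rot: [-0.001, 0.075, 0.997, -0.006]
contact_force: [-7.6, -22.8, 18.6]
gripper_width: 0.193
grasp_force: 41.0
```

```bash
python3 -m inch '[[0,-0.003,0,0],[0,-0.003,0,0],[0,-0.002,0,0],[0,0,0,0]]'
python3 -m inch '[[0,0,0,0],[0,0,0,0],[0,0,0,0]]' 0.045
python3 -m inch '[[0,0,-0.02,0],[0,0,-0.04,0],[0,0,-0.04,0],[0,0,-0.04,0],[0,0,-0.02,0],[0,0,0,0]]'
python3 - <<'E'
from h import *
o=bot.get_obs();c=bot.read_camera("wrist");T=wristT(c,o)
np.savez("w1.npz",T=T,K=c["mtx"]);cv2.imwrite("pics/w1.png",c["color"][...,::-1])
t=bot.read_camera("top");print(c["mtx"],np.round(c["hand_eye"],3),list(c))
for p in[(.6427,.1504,.066),(.6527,.2197,.077)]:print(proj(c,p,T),proj(t,p))
A=cv2.resize(t["color"][110:180,140:260,::-1],(480,280),interpolation=3)
M=np.zeros((384,992,3),np.uint8);M[:,:512]=c["color"][...,::-1];M[:280,512:]=A;cv2.imwrite("pics/w1c.png",cv2.resize(M[:, :],(800,310),interpolation=cv2.INTER_AREA))
E
```

```text
t: 5.6
eef_pos: [0.6426, 0.1501, 0.0607]
tool_rot: [0.001, 0.073, 0.997, -0.002]
contact_force: [-2.4, -9.0, 9.8]
gripper_width: 0.195
grasp_force: 39.9
t: 5.9
eef_pos: [0.6415, 0.1556, 0.0586]
tool_rot: [0.0, 0.071, 0.997, 0.0]
contact_force: [0.1, -0.5, 0.2]
gripper_width: 0.527
grasp_force: 0.0
t: 6.5
eef_pos: [0.6434, 0.1559, 0.2224]
tool_rot: [0.003, 0.071, 0.997, 0.002]
contact_force: [-0.2, 0.1, -0.0]
gripper_width: 0.53
grasp_force: 0.0
[[279.98382288   0.         250.775675  ]
 [  0.         279.98382288 193.62921183]
 [  0.           0.           1.        ]] [[-0.     0.965  0.264  0.067]
 [ 1.     0.     0.     0.002]
 [ 0.     0.264 -0.965 -0.129]
 [ 0.     0.     0.     1.   ]] ['color', 'mtx', 'hand_eye']
[243.43355465 182.15024647] [193.01352658 141.43369236]
[312.71579393 184.68781078] [169.26628882 137.43536105]
```

View pics/w1.png

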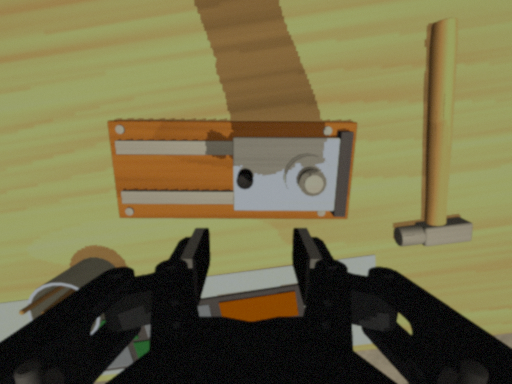

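The wrist view shows the carriage plate against the dark stop bar, with the axle top at (313,181) and the knob top at about (245,178).

```bash
python3 - <<'E'
from h import *
d=np.load("w1.npz");c={"mtx":d["K"]};T=d["T"]
for n,u,v,z in(("axle",312.7,181,.077),("knob",245,178,.066),("b",110,121,.018),("b",356,121,.018),("b",349,217.5,.018),("b",120,218,.018)):print(n,np.round(ray(c,u,v,z,T),4))
E
python3 go.py 0.497 -0.2515 0.2 73
```

```text
axle [0.6489 0.22   0.077 ]
knob [0.6386 0.1527 0.066 ]
b [0.5606 0.0067 0.018 ]
b [0.6007 0.2868 0.018 ]
b [0.7183 0.2731 0.018 ]
b [ 0.6775 -0.0135  0.018 ]
t 6.6 tcp [0.6412 0.1553 0.2182] yaw 81.9 tilt 0.03 shift mm [  85.2 -423.1   18. ] turn 8.9 q7 1.15 F [-0.7  0.2 -0.7]
```

```bash
python3 - <<'E'
from h import *
o=bot.get_obs();c=bot.read_camera("wrist");T=wristT(c,o);print(o["t"],np.round(o["eef_pos"],4),np.abs(o["joint_vel"]).max())
np.savez("w2.npz",T=T,K=c["mtx"]);cv2.imwrite("pics/w2.png",cv2.resize(c["color"][105:230,100:370,::-1],(810-10,370),interpolation=3))
E
```

```text
6.6 [0.6412 0.1553 0.2182] 0.02679443941627368
```

View pics/w2.png

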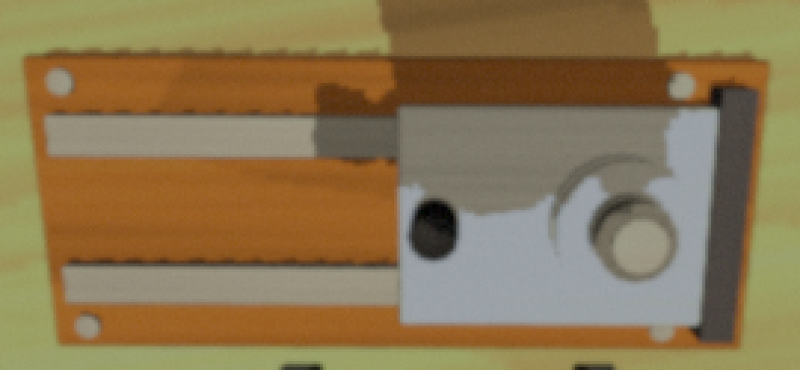

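```bash
python3 - <<'E'
from h import *
d=np.load("w2.npz");c={"mtx":d["K"]};T=d["T"]
P=lambda x,y,z:ray(c,100+(x+.5)/2.963-.5,105+(y+.5)/2.96-.5,z,T)
cs=[P(*p,.018) for p in((25,57),(768,61),(740,347),(60,346))];print(np.round(cs,4))
y=(cs[1]+cs[2]-cs[0]-cs[3])[:2];y/=np.linalg.norm(y);x=np.array([y[1],-y[0]]);cen=sum(cs)[:2]/4;orig=cen+.025*y
a=P(642,247,.077);k=P(433,229,.055);print(y,np.degrees(np.arctan2(y[1],y[0])),orig)
for n,q in(("axle",a[:2]),("knob",k[:2]),("grip",np.array([.6426,.1501]))):print(n,np.round(q,4),np.round([(q-orig)@x,(q-orig)@y],4))
E
```

```text
[[ 0.5601  0.0042  0.018 ]
 [ 0.6021  0.2872  0.018 ]
 [ 0.7186  0.2707  0.018 ]
 [ 0.6774 -0.0137  0.018 ]]
[0.14508281 0.98941952] 81.65792568022265 [0.64316659 0.16185287]
axle [0.6523 0.2212] [0.0005 0.06  ]
knob [0.6412 0.1516] [-0.0004 -0.0105]
grip [0.6426 0.1501] [ 0.0011 -0.0117]
```

```bash
python3 go.py 0.508 -0.252 0.19 73
```

```text
t 6.65 tcp [0.6407 0.155  0.2172] yaw 81.9 tilt 0.1 shift mm [  73.6 -421.7   27.5] turn 8.9 q7 1.15 F [-1.   0.2 -1.1]
```

```bash
python3 -m inch '[[0.005,-0.02,0.002,0],[0.008,-0.045,0.003,0],[0.008,-0.045,0.003,0],[0.008,-0.045,0.003,0],[0.008,-0.045,0.003,0],[0.008,-0.045,0.003,0],[0.008,-0.045,0.003,0],[0.008,-0.045,0.003,0],[0.008,-0.045,0.003,0],[0.005,-0.042,0.001,0],[0,0,0,8.5],[0,0,0,0]]' 0.0854
python3 -m inch '[[0,0,0,0],[0,0,0,0],[0,0,0,0]]'
python3 - <<'E'
from h import *
o=bot.get_obs();c=bot.read_camera("wrist");T=wristT(c,o);print(o["t"],np.round(o["eef_pos"],4),np.abs(o["joint_vel"]).max())
np.savez("w3.npz",T=T,K=c["mtx"]);cv2.imwrite("pics/w3.png",cv2.resize(c["color"][:,:,::-1],(800,600),interpolation=3))
E
```

```text
t: 7.85
eef_pos: [0.5066, -0.2535, 0.1896]
tool_rot: [-0.002, 0.147, 0.989, 0.0]
contact_force: [0.6, 0.8, -1.0]
gripper_width: 0.996
grasp_force: 0.0
t: 8.15
eef_pos: [0.5086, -0.2511, 0.191]
tool_rot: [-0.0, 0.143, 0.99, 0.0]
contact_force: [0.3, 0.6, -0.2]
gripper_width: 0.998
grasp_force: 0.0
8.15 [ 0.5086 -0.2511  0.191 ] 0.006874479473120155
```

View pics/w3.png

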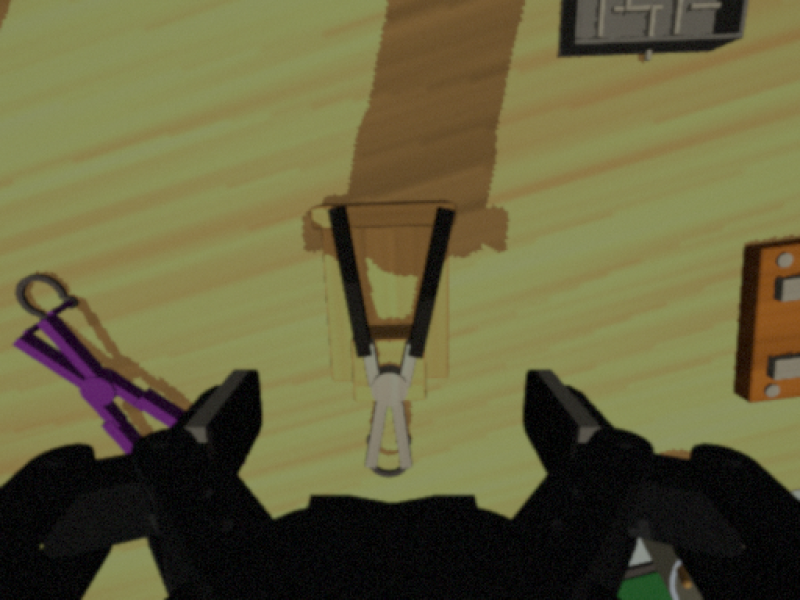

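The wrist view shows the black pliers nearly aligned with the tool. Handle rear ends are at (338,209) and (447,210), front ends at (365,353) and (416,353), the hinge at (390,383), and the ear line at about (388,465).

```bash
python3 - <<'E'
from h import *
d=np.load("w3.npz");c={"mtx":d["K"]};T=d["T"]
P=lambda x,y,z:ray(c,(x+.5)*.64-.5,(y+.5)*.64-.5,z,T)
l=P(337,208,.059);r=P(447,210,.059);m=(l+r)/2;f=(P(365,353,.059)+P(416,353,.059))/2;h=P(390,384,.061)
print("rear",l,r,np.linalg.norm(l-r),"front",f,"hinge",h)
for a,b in((m,f),(m,h)):
    v=(b-a)[:2];print(np.linalg.norm(v),np.degrees(np.arctan2(v[1],v[0])))
u=(h-m)[:2];u/=np.linalg.norm(u);print("pads at",h[:2]-.065*u, m[:2]+.055*u, f[:2])
E
```

```text
rear [ 0.44927092 -0.26541528  0.059     ] [ 0.46856818 -0.20416571  0.059     ] 0.06421755131962714 front [ 0.5448973  -0.26122832  0.059     ] hinge [ 0.56458056 -0.26739782  0.061     ]
0.08995072154101154 -17.09246265631704
0.11057795868017753 -17.15039415720199
pads at [ 0.50247084 -0.24823056] [ 0.51147393 -0.25100894] [ 0.5448973  -0.26122832]
```

```bash
python3 go.py 0.506 -0.2498 0.048 72.9
```

```text
t 8.2 tcp [ 0.5086 -0.2514  0.1911] yaw 73.5 tilt 0.02 shift mm [  2.9   0.8 143.1] turn 0.6 q7 1.75 F [-0.6  0.7  1. ]
```

```bash
python3 -m inch '[[0.003,0.001,0.03,0.6],[0,0,0.045,0],[0,0,0.035,0],[0,0,0.023,0],[0,0,0.01,0],[0,0,0,0],[0,0,0,0]]'
python3 go.py 0.506 -0.2498 0.048 72.9
```

```text
t: 8.9
eef_pos: [0.5064, -0.2509, 0.0493]
tool_rot: [0.001, 0.15, 0.989, -0.0]
contact_force: [-0.8, -0.8, -0.1]
gripper_width: 0.996
grasp_force: 0.0
t 8.9 tcp [ 0.5064 -0.2509  0.0493] yaw 72.7 tilt 0.09 shift mm [0.7 0.9 1.3] turn -0.2 q7 1.8 F [-0.8 -0.8 -0.1]
```

```bash
python3 -m inch '[[0.0005,0.0005,0.001,0],[0,0,0,0],[0,0,0,0],[0,0,0,0],[0,0,0,0],[0,0,0,0],[0,0,0,0],[0,0,0,0],[0,0,0,0],[0,0,0,0]]' 0 80
python3 go.py 0.506 -0.2498 0.048 72.9
```

```text
t: 9.9
eef_pos: [0.507, -0.2512, 0.0505]
tool_rot: [0.002, 0.15, 0.989, -0.0]
contact_force: [-4.5, 1.5, 20.3]
gripper_width: 0.361
grasp_force: 78.1
t 9.9 tcp [ 0.507  -0.2512  0.0505] yaw 72.7 tilt 0.27 shift mm [1.4 1.  2.5] turn -0.2 q7 1.8 F [-4.5  1.5 20.3]
```

```bash
python3 -m inch '[[0,0,-0.005,0],[0,0,-0.01,0],[0,0,-0.02,0],[0,0,-0.03,0],[0,0,-0.03,0],[0,0,-0.03,0],[0,0,-0.01,0],[0,0,0,0],[0,0,0,0],[0,0,0,0]]'
python3 go.py 0.506 -0.2498 0.185 72.9
python3 - <<'E'
from h import *
o=bot.get_obs();t=bot.read_camera("top");s=bot.read_camera("scene");p=o["eef_pos"]
u=np.array([np.cos(np.radians(-17.2)),np.sin(np.radians(-17.2)),0]);v=np.array([-u[1],u[0],0])
# grasp height offset: handles underside guess
hz=p[2]-.004;ringz=hz-.022
O=[]
for n,c,r in(("t",t,45),("s",s,45)):
    q=proj(c,[*(p+.1285*u)[:2],ringz]);print(n,q,proj(c,[*(p+.149*u)[:2],ringz]))
    x,y=map(int,np.round(q));O.append(cv2.resize(c["color"][y-r:y+r,x-r:x+r,::-1],(400,400),interpolation=3));print(x-r,y-r)
cv2.imwrite("pics/g1.png",np.hstack(O))
E
```

```text
t: 10.9
eef_pos: [0.5042, -0.2495, 0.1805]
tool_rot: [-0.002, 0.15, 0.989, 0.0]
contact_force: [0.6, 0.3, -2.2]
gripper_width: 0.358
grasp_force: 79.4
t 10.9 tcp [ 0.5042 -0.2495  0.1805] yaw 72.7 tilt 0.19 shift mm [-1.8  0.2 -4.5] turn -0.2 q7 1.74 F [ 0.6  0.3 -2.2]
t [344.84113268 139.99878009] [346.84183889 133.0945554 ]
300 95
s [170.60220312 138.2660664 ] [163.53869174 140.03921359]
126 93
```

View pics/g1.png

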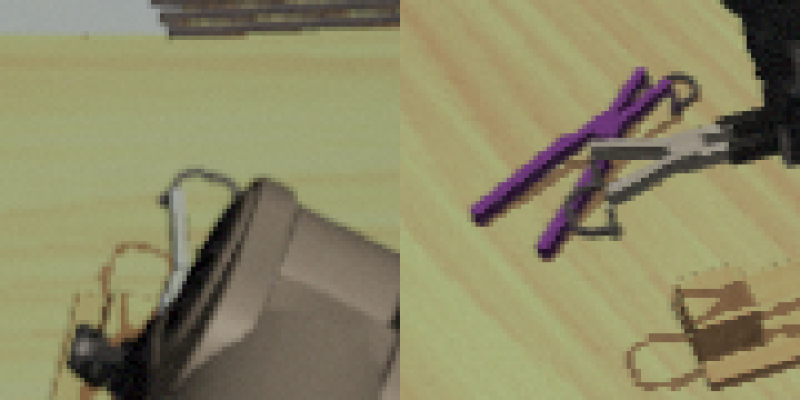

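```bash
python3 - <<'E'
from h import *
o=bot.get_obs();t=bot.read_camera("top");s=bot.read_camera("scene");p=o["eef_pos"];print(p,o["t"])
a=np.radians(-17.3);u=np.array([np.cos(a),np.sin(a),0]);v=np.array([-u[1],u[0],0])
for n,c,ox,oy,dx in(("t",t,300,95,0),("s",s,126,93,400)):
  for nm,f,l in(("back outer",.151,0),("earL",.126,.023),("earR",.126,-.023),("hinge",.069,0)):
    P=p+f*u+l*v;P[2]=p[2]-(.0275 if f>.1 else -.008);q=proj(c,P);print(n,nm,np.round([(q[0]+.5-ox)*400/90+dx,(q[1]+.5-oy)*400/90]))
# measured left ear from top and both ears from scene
for nm,q in(("top earL",ray(t,300+165.5*.225-.5,95+200.5*.225-.5,p[2]-.0275)),("scene earR",ray(s,126+(200.5)*.225-.5,93+180.5*.225-.5,p[2]-.0275)),("scene earL",ray(s,126+(216.5)*.225-.5,93+235.5*.225-.5,p[2]-.0275))):
  d=q-p;print(nm,d@u,d@v)
# enlarged scene crop
x0,y0=155,120
cv2.imwrite("pics/g2.png",cv2.resize(s["color"][y0:y0+35,x0:x0+45,::-1],(720,560),interpolation=3))
E
```

```text
[ 0.50443275 -0.24964103  0.18080185] 11.0
t back outer [212. 169.]
t earL [165. 195.]
t earR [236. 217.]
t hinge [188. 282.]
s back outer [566. 213.]
s earL [613. 227.]
s earR [595. 180.]
s hinge [684. 141.]
top earL 0.12289908982608123 0.022101809942109356
scene earR 0.12277724791871468 -0.021557887289327282
scene earL 0.1257129706406002 0.03082974746232638
```

View pics/g2.png

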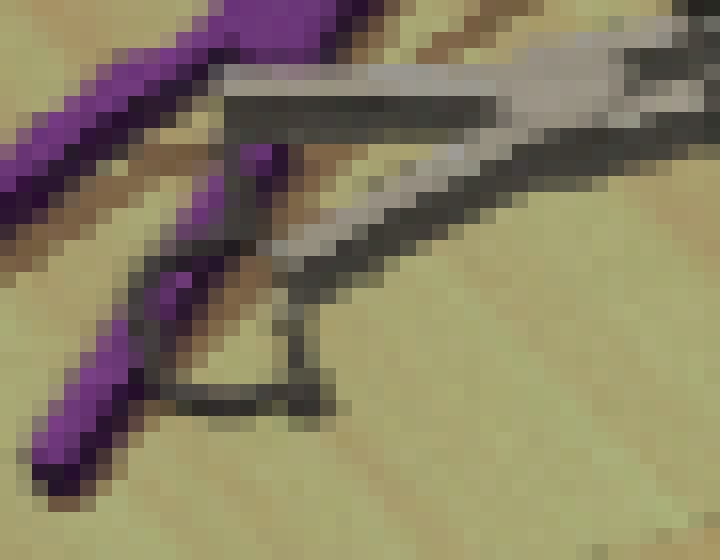

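Pliers are gripped, ring open. In the scene crop the left ear is at (305,400) and the right at (240,240), about 1 px off prediction. I'll approach at u ≈ −45° so both cameras see the ring.

```bash
python3 -m inch '[[0,0,-0.005,4],[0,0,-0.005,8],[0,0,0,8],[0,0,0,8],[0,0,0,0]]'
python3 go.py 0.562 0.311 0.16 45
```

```text
t: 11.6
eef_pos: [0.5051, -0.2499, 0.1919]
tool_rot: [-0.0, 0.385, 0.923, -0.0]
contact_force: [1.1, 0.9, -2.5]
gripper_width: 0.356
grasp_force: 79.4
t 11.6 tcp [ 0.5051 -0.2499  0.1919] yaw 44.7 tilt 0.05 shift mm [359.  434.7  31.8] turn -0.3 q7 1.29 F [ 1.1  0.9 -2.5]
```

```bash
python3 -m inch '[[0.013,0.016,0,0],[0.027,0.0325,0,0],[0.027,0.0325,0,0],[0.027,0.0325,0,0],[0.027,0.0325,0,0],[0.027,0.0325,0,0],[0.027,0.0325,0,0],[0.027,0.0325,0,0],[0.027,0.0325,0,0],[0.027,0.0325,0,0],[0.027,0.0325,0,0],[0.027,0.0325,0,0]]'
python3 -m inch '[[0.027,0.0325,0.01,0],[0.02,0.025,0.02,0],[0,0,0,0],[0,0,0,0],[0,0,0,0],[0,0,0,0]]'
python3 go.py 0.562 0.311 0.16 45
cat > chk.py <<'E'
from h import *
import sys
# ring prediction from TCP; crops of top & scene around the axle
o=bot.get_obs();t=bot.read_camera("top");s=bot.read_camera("scene");p=o["eef_pos"]
from scipy.spatial.transform import Rotation as R
w=o["tool_rot"];M=R.from_quat([w[1],w[2],w[3],w[0]]).as_matrix();u=-M[:,0];v=M[:,1];print(p,"u",u)
ax=np.array([.6520,.2203,.077]);O=[];k=int(sys.argv[2]);f=k and 400/k
for n,c in(("t",t),("s",s)):
  q=np.round(proj(c,ax+[0,0,.01])).astype(int);x0,y0=q-k//2
  O.append(cv2.resize(c["color"][y0:y0+k,x0:x0+k,::-1],(400,400),interpolation=3));dx=0 if n=="t" else 400
  print(n,"x0y0",x0,y0,{m:np.round([(r[0]+.5-x0)*f+dx,(r[1]+.5-y0)*f]).tolist() for m,r in((m,proj(c,P)) for m,P in(("axtop",ax),("backouter",p+.151*u-[0,0,.0275]),("earL",p+.126*u+.023*v-[0,0,.0275]),("earR",p+.126*u-.023*v-[0,0,.0275])))})
cv2.imwrite(sys.argv[1],np.hstack(O))
E
python3 chk.py pics/a1.png 50
```

```text
t: 12.8
eef_pos: [0.5524, 0.2348, 0.1921]
tool_rot: [-0.0, 0.383, 0.924, 0.0]
contact_force: [0.9, 0.5, -2.4]
gripper_width: 0.359
grasp_force: 79.4
t: 13.4
eef_pos: [0.5611, 0.3052, 0.163]
tool_rot: [0.0, 0.386, 0.923, 0.0]
contact_force: [-0.2, -0.2, -1.3]
gripper_width: 0.357
grasp_force: 79.5
t 13.4 tcp [0.5611 0.3052 0.163 ] yaw 44.6 tilt 0.06 shift mm [3.5 4.7 3. ] turn -0.4 q7 0.29 F [-0.2 -0.2 -1.3]
[0.56109319 0.30523858 0.16296543] u [ 0.70260783 -0.71157692  0.00072797]
t x0y0 143 112 {'axtop': [212.0, 209.0], 'backouter': [240.0, 131.0], 'earL': [145.0, 135.0], 'earR': [234.0, 225.0]}
s x0y0 252 255 {'axtop': [599.0, 219.0], 'backouter': [517.0, 95.0], 'earL': [594.0, 173.0], 'earR': [610.0, 37.0]}
```

View pics/a1.png

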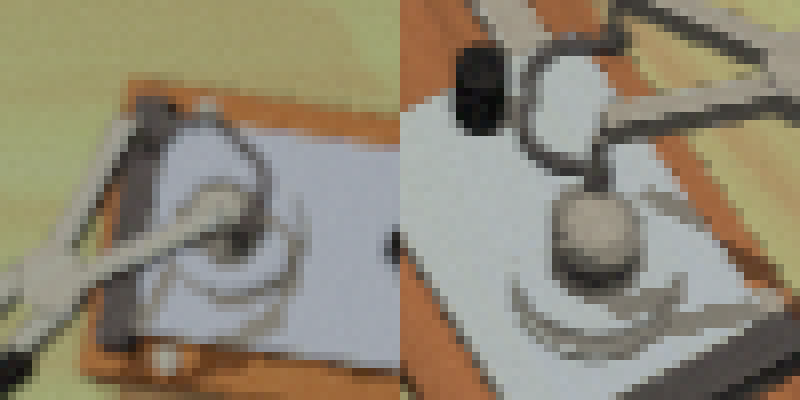

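Top/scene crop: the ring hangs just off the axle at the expected spot, with the scene back at (520,100), left ear (597,180), and axle dome about (597,225). I'll fit the ring and the knob in code, so that camera bias cancels.

```bash
cat > fit.py <<'E'
from h import *
from scipy.optimize import minimize
from scipy.ndimage import map_coordinates as mc
from scipy.spatial.transform import Rotation as R
AX=np.array([.6520,.2203]);YJ=np.array([.1437,.9896]);KN=AX-.07*YJ
o=bot.get_obs();p=o["eef_pos"];w=o["tool_rot"];M=R.from_quat([w[1],w[2],w[3],w[0]]).as_matrix();u=-M[:,0];v=M[:,1];zz=np.array([0,0,1.])
cams={n:bot.read_camera(n) for n in("top","scene")};G={};bias={}
th=np.linspace(0,2*np.pi,40)
for n,c in cams.items():
    g=cv2.cvtColor(c["color"],cv2.COLOR_RGB2GRAY).astype(float);G[n]=g
    cyl=np.array([proj(c,[KN[0]+.009*np.cos(a),KN[1]+.009*np.sin(a),z]) for z in(.036,.066) for a in th],np.float32)
    hull=cv2.convexHull(cyl*16);m=np.zeros((384*1,512),np.uint8);cv2.fillConvexPoly(m,np.round(hull).astype(np.int32),255,shift=4)
    mo=cv2.moments(hull);pc=np.array([mo["m10"],mo["m01"]])/mo["m00"]/16
    x,y=np.round(pc).astype(int);r=9 if n=="scene" else 6
    W=np.clip(95-g[y-r:y+r+1,x-r:x+r+1],0,60)*(1);Y,X=np.mgrid[y-r:y+r+1,x-r:x+r+1]
    lab,L=cv2.connectedComponents((W>15).astype(np.uint8))
    k=max(range(1,lab),key=lambda i:(L==i).sum());W=W*(L==k)
    oc=np.array([(X*W).sum(),(Y*W).sum()])/W.sum();bias[n]=oc-pc
    print(n,"knob pix err",np.round(oc-pc,2),"area",(L==k).sum(),"pred",mo["m00"]/256)
def cost(q,names,out=False):
    df,dl,dz=q;s=0
    a=np.radians(np.linspace(-80,80,41));C=p+(.1285+df)*u+dl*v+(dz-.0275)*zz
    for n in names:
        f=lambda r:mc(G[n],np.array([proj(cams[n],C+r*np.cos(b)*u+r*np.sin(b)*v)+bias[n] for b in a])[:,::-1].T,order=1)
        s+=np.mean(np.minimum(f(.0200),130))-.4*np.mean(np.minimum(f(.0145),170))-.4*np.mean(np.minimum(f(.0260),170))
    return s
for names in(["scene"],["top"],["top","scene"]):
    best=min(((cost((a,b,z),names),a,b,z) for a in np.arange(-.008,.0081,.001) for b in np.arange(-.008,.0081,.001) for z in ([0] if len(names)==1 else np.arange(-.006,.0061,.002))))
    print(names,"cost %.1f at0 %.1f"%(best[0],cost((0,0,0),names)),"df,dl,dz mm",np.round(np.array(best[1:])*1000,1))
C=p+(.1285+best[1])*u+best[2]*v;d=AX-C[:2]
print("ring centre",C[:2],"z",p[2]-.0275+best[3],"to axle mm (tool x,y)",np.round(1000*np.array([-(d@u[:2]),d@v[:2]]),1))
E
python3 fit.py
```

```text
top knob pix err [0.59 0.71] area 29 pred 41.78737430588808
scene knob pix err [-0.12  0.01] area 67 pred 77.5172578310594
['scene'] cost -32.4 at0 -21.4 df,dl,dz mm [1. 2. 0.]
['top'] cost -9.7 at0 1.6 df,dl,dz mm [ 2. -1.  0.]
['top', 'scene'] cost -36.9 at0 -19.8 df,dl,dz mm [ 1. -1. -4.]
ring centre [0.65118153 0.21293214] z 0.1315022031119892 to axle mm (tool x,y) [4.7 5.8]
```

```bash
python3 -m inch '[[0.0045,0.005,0,0],[0,0,0.015,0],[0,0,0.02,0],[0,0,0.003,0],[0,0,0,0],[0,0,0,0],[0,0,0,0],[0,0,0,0]]'; python3 fit.py
```

```text
t: 14.4
eef_pos: [0.5612, 0.3138, 0.1251]
tool_rot: [0.0, 0.385, 0.923, 0.001]
contact_force: [-0.1, 1.3, -2.2]
gripper_width: 0.357
grasp_force: 79.6
top knob pix err [0.65 0.7 ] area 28 pred 41.78737430588808
scene knob pix err [-0.11  0.02] area 68 pred 77.5172578310594
['scene'] cost -34.6 at0 -33.6 df,dl,dz mm [1. 1. 0.]
['top'] cost -15.0 at0 -11.8 df,dl,dz mm [1. 0. 0.]
['top', 'scene'] cost -49.5 at0 -45.5 df,dl,dz mm [1. 0. 0.]
ring centre [0.65227473 0.22181125] z 0.09756025603098736 to axle mm (tool x,y) [-0.9 -1.3]
```

```bash
python3 -m inch '[[-0.0009,-0.0012,0,0],[0,0,0.006,0],[0,0,0.006,0],[0,0,0.003,0],[0,0,0,0],[0,0,0,0],[0,0,0,0]]'; python3 -m inch '[[0,0,0.003,0],[0,0,0.003,0],[0,0,0,0],[0,0,0,0]]'; python3 fit.py
```

```text
t: 15.2
eef_pos: [0.5606, 0.3122, 0.1094]
tool_rot: [0.0, 0.385, 0.923, 0.0]
contact_force: [0.2, -0.5, -1.9]
gripper_width: 0.359
grasp_force: 79.6
t: 15.6
eef_pos: [0.5604, 0.3121, 0.1032]
tool_rot: [-0.0, 0.385, 0.923, -0.0]
contact_force: [-0.1, -0.2, -1.2]
gripper_width: 0.356
grasp_force: 79.6
top knob pix err [0.61 0.69] area 28 pred 41.78737430588808
scene knob pix err [-0.1   0.03] area 68 pred 77.5172578310594
['scene'] cost -33.5 at0 -33.5 df,dl,dz mm [0. 0. 0.]
['top'] cost -8.0 at0 -4.7 df,dl,dz mm [0. 2. 0.]
['top', 'scene'] cost -41.9 at0 -38.2 df,dl,dz mm [0. 1. 2.]
ring centre [0.65150633 0.22149852] z 0.07765291344207967 to axle mm (tool x,y) [-1.2 -0.5]
```

No contact force so far. Continuing down.

```bash
python3 -m inch '[[0,0,0.003,0],[0,0,0.002,0],[0,0,0,0],[0,0,0,0]]'; python3 -m inch '[[0,0,0.003,0],[0,0,0.002,0],[0,0,0,0],[0,0,0,0]]'
```

```text
t: 16.1
eef_pos: [0.5604, 0.3121, 0.0982]
tool_rot: [-0.0, 0.385, 0.923, -0.0]
contact_force: [0.2, -0.3, -2.3]
gripper_width: 0.361
grasp_force: 79.6
t: 16.5
eef_pos: [0.5604, 0.3122, 0.0932]
tool_rot: [-0.0, 0.385, 0.923, -0.0]
contact_force: [0.2, -0.1, -2.5]
gripper_width: 0.356
grasp_force: 79.6
```

```bash
python3 -m inch '[[0,0,0.0027,0],[0,0,0,0],[0,0,0,0],[0,0,0,0],[0,0,0,0]]'; python3 fit.py; python3 chk.py pics/a2.png 40
```

```text
t: 17.0
eef_pos: [0.5605, 0.3122, 0.0907]
tool_rot: [0.0, 0.385, 0.923, 0.0]
contact_force: [0.5, -0.1, -1.6]
gripper_width: 0.359
grasp_force: 79.6
top knob pix err [0.63 0.72] area 28 pred 41.78737430588808
scene knob pix err [-0.1   0.02] area 68 pred 77.5172578310594
['scene'] cost -23.1 at0 -16.3 df,dl,dz mm [1. 2. 0.]
['top'] cost -7.5 at0 6.2 df,dl,dz mm [ 2. -2.  0.]
['top', 'scene'] cost -28.0 at0 -10.1 df,dl,dz mm [ 1. -1. -6.]
ring centre [0.65092185 0.21948242] z 0.057177983043450474 to axle mm (tool x,y) [-0.2  1.3]
[0.56051179 0.31217075 0.09066721] u [ 7.03661163e-01 -7.10535690e-01  3.30023058e-05]
t x0y0 148 117 {'axtop': [216.0, 212.0], 'backouter': [277.0, 173.0], 'earL': [165.0, 178.0], 'earR': [271.0, 284.0]}
s x0y0 257 260 {'axtop': [599.0, 224.0], 'backouter': [510.0, 241.0], 'earL': [602.0, 337.0], 'earR': [621.0, 170.0]}
```

View pics/a2.png

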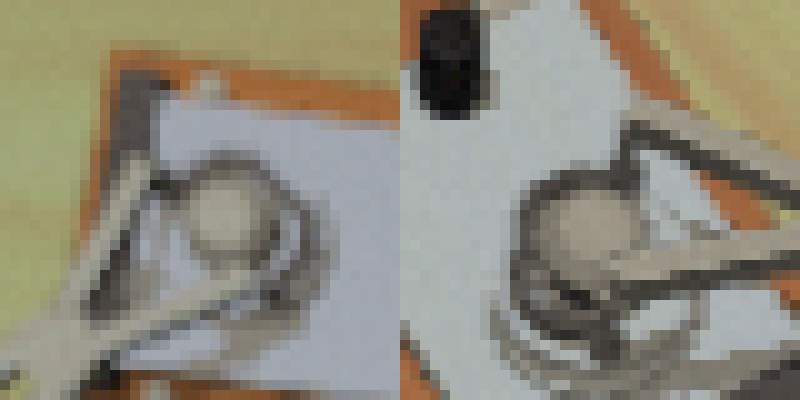

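The ring encircles the axle in both views: scene back at x≈512, left ear about (605,345), perhaps 1 mm lower than predicted. The wrist force is only the pliers' weight, so nothing is leaning. I'll raise it 0.8 mm, settle and hand in.

```bash
python3 -m inch '[[0,0,-0.0008,0],[0,0,0,0],[0,0,0,0],[0,0,0,0],[0,0,0,0],[0,0,0,0]]'; python3 -c "
from station import bot
print(bot.hand_in())"
```

```text
t: 17.8
eef_pos: [0.5605, 0.3122, 0.0914]
tool_rot: [-0.0, 0.385, 0.923, 0.0]
contact_force: [0.3, -0.3, -1.8]
gripper_width: 0.36
grasp_force: 79.6
the job is handed in; nothing more can be done
None
```

Handed in at 17.8 s with the carriage pushed hard against its stop, and the ring held spread and level around the axle at about groove height with only the pliers' weight on the wrist; the hand-in printed no verdict.

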